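Hold the spring clamp open around the glued panel's edge

ROBOT

A 6-joint arm with a two-finger parallel gripper is mounted at the origin on the work surface; the furniture and walls round the work are solid. World frame = base frame: x ahead of the robot, y to its left, z up, the work surface at z = 0. Lengths are in m, angles in rad, forces in N, time in s.
With the tool pointing down it reaches from about 0.325 to 0.85 m from the base axis. Payload 15.5 kg.
Tool frame: the origin (TCP) lies where the fingers leave the gripper's body, on its centre line; the fingertips stand 78 mm ahead of it and the grasp point (between the pads) lies grip_point_offset ahead of it (grip_point_offset is the distance from the TCP to the grasp point, in m); z points along the fingers, y is the line along which they close (so a half turn about z gives the same grasp; the last joint's range is limited). The gripper opens to 91 mm and grips with 3 to 60 N. Pads are 32 mm wide; open, the fingers measure 118 mm over their backs; the gripper's body (76 mm by 178 mm) begins 60 mm behind the grasp point.
Start: joints at [1.117, 0.494, 1.345, -0, 1.302, -0.096], TCP at [0.219, 0.585, 0.292] pointing down, gripper open.
Joint ranges: [-2.91, 2.91], [-0.82, 2.16], [0.22, 2.67], [-1.22, 4.37], [0.12, 2.79], [-3.08, 3.08]. Speed limits (rad/s): [1.89, 1.89, 2.57, 3.01, 3.01, 3.01].

INTERFACE

Orientations are given as a rotation vector (axis times angle).
In Python, from cell import observe, grab_frame, calibration, sign_off, silhouettes, grip_point_offset gives the robot as it stands.
- The arm moves only by the tool arm_command, never from a script. Its arguments are lists of equal length, an entry for each row: "dr": the turn, a rotation vector about the tool's x, y, z in degrees, a list of three; "delta_pos": the shift along the tool's x, y, z in cm, a list of three; "hand": the opening, from 0 (shut) to 1 (fully open). A call has exactly 10 rows; each row shifts and turns the commanded pose from where the row before left it, along the tool's axes as they then stand; what a row does not reach is not made up. A row lasts 1/12 s, in which the tool goes at most 41.7 mm and 7.16 degrees, less where a joint would pass 70% of its speed; a pose out of reach is approached as far as the arm can. A call is refused whole if a number of a shift passes 4.17 or a number of a turn 7.16, either way. A call with a gripper value outside its range is refused whole. The fingers move at their own pace and stop on an object; "force" is the grip in N (left out, the last holds). Time passes only in rows, so rows that do not move let the fingers close, or fill a call up. It gives the time, the measured TCP pose, the force, the opening and the grip force at its end, in the units of the state.
- observe(): the state, without advancing time (a new reading comes with each control period).
- grab_frame(name): name is "scene" or "top" or "wrist"; returns the picture (420x560x3 uint8, red, green, blue); there is no depth.
- calibration(name): a dict with "K" (3x3 intrinsics, pixels), "k1" (the pictures are not rectified: a ray, as slopes to the right and down, at radius r is drawn at 1 + k1 r^2 times it, then the intrinsics apply), "R" (3x3) and "t" (3): a world point X has camera coordinates R X + t; the wrist camera has in their place "tool_from_camera" (4x4, takes a point from camera to tool coordinates, whose origin is the TCP and whose axes are the flange's). Camera axes: x right, y down, z forward; pixel columns grow to the right and rows downward; lengths in m; the calibration is good to about 2 mm. A picture is of the moment at which its call begins: read the wrist's pose just before it. calibration takes no time and is no camera call.
- sign_off(): hands the job in; it is judged then, once.
Trained networks look in the newest picture that a camera, given by its name, has taken for a name from the list of things; names that differ only in an ending like _2 or _b are one class to them, and where a whole thing is asked for, a point or a joint stands for the part that bears it (a point fixed in the world has none). Each returns a list of dicts, best first, with "p" (0 to 1); they miss things now and then, are a little off and sometimes report something else, mostly with a low value. They report only what shows in the picture. A call takes as long as a camera call. They do not tell look-alikes from the thing itself.
- silhouettes(target, camera): "pixels" (420x560 bool, what is visible of it) and "box" ([left, top, width, height] in pixels, round what is visible of it).
The state is a dict: "clock": time; "qpos": joint angles; "qd": joint speeds; "effort": joint torques, N m; "tcp_pos": TCP position; "eef_rot": TCP orientation; "force": force on the tool from outside, world axes, zero at the start; "torque": the same for the moment, N m; "width": finger opening in m; "grasp_force": force on a finger pad.
Only numpy, scipy, OpenCV 4.12 (cv2) and the standard library are available. Lean on these libraries where they do the work, as an engineer would, in place of code of your own. Each camera call takes 0.05 s, during which the arm holds its last target. There are 200 camera calls.

TASK

Two thin plies have been glued together and stand upright in the jig. Pick up the black and orange spring clamp by its two handles and squeeze them fully, so that its jaws gape wide before they come near the panel; then bring the clamp, lying level, to the panel's free upright edge at the height of the blue band, so that one jaw reaches well past the edge on either side and neither touches the wood. Finish like that: keep holding the clamp squeezed open around the edge, still, in the air, touching only the gripper; do not knock the panel or shift the loose things around.

Things in the scene. Friction and masses are not known exactly. Their poses are not given: they have to be found in the camera images.
- clamp_grip (a point): midway between the clamp's two orange handle grips, half-way up its 24 mm thickness; x points along the centre line to the jaws, y to the clamp's left, z up. Pivot 55 mm ahead, jaw tips 127 mm ahead, handle ends 16 mm behind. Across y the handles are about 55 mm wide here (63 mm at the ends) when shut, 30 mm fully squeezed; squeezing here takes 4 N at first, 8 N at the end
- clamp_pivot (a point): the clamp's pivot, on its centre line, half-way up its thickness; a round rivet 18 mm across, axis vertical, same axes as clamp_grip
- tip_left (a point): tip of the clamp's left (+y) jaw, on the inner face of its pad, 72 mm ahead of the pivot, half-way up (jaws 20 mm high; 16 mm wide each at the tip)
- tip_right (a point): tip of the clamp's right (-y) jaw, likewise; shut, the two tips meet; fully squeezed they stand about 35 mm apart, and the throat between the jaws is clear from 12 mm ahead of the pivot
- lever_left (a joint): how far the clamp's left lever is turned: 0 shut, 0.24 rad fully squeezed open (spring returns it to 0)
- lever_right (a joint): the right lever, likewise; it turns together with the left one
- jig: fixed wooden gluing jig with the upright panel, light and dark ply. Origin on the bench below the panel's free near edge; x runs along the panel away from that edge, z up. Panel 9 mm thick (y), 125 mm long (x 0 to 125), 25 to 160 mm above the bench. Base (18 mm high, 110 wide) and cleats (45 wide, up to 49 high) begin 47 mm behind the edge, so the edge stands free
- mark (a point): middle of the blue band on the panel's free edge, 85 mm above the bench; the band is 20 mm high; axes as the jig's
- tape_masking: loose roll of masking tape, 96 mm across, 25 mm high, lying flat; leave alone; origin at its underside
- block_b: loose wood offcut 45x90x24 mm; leave alone; origin at its underside
- tape_measure: loose yellow tape measure 36x76x70 mm; leave alone; origin at its underside
- screw_jar: loose jar with red lid, 66 mm across, 84 mm high; leave alone; origin at its underside
- clamp: the whole spring clamp (140 g, black with orange handle grips and jaw pads), lying flat on the bench; origin on its underside below the pivot, axes as clamp_grip. Fully squeezed, the handles meet a stop and their outer faces are flat and parallel (36 mm long, 24 mm high); let go, it snaps shut
Things that resemble listed ones, but are neither listed nor needed, are in the scene too. Of the things shaped like the jig, the wooden one is meant.

How it is judged:
On the way:
1. the clamp is lifted off the bench, squeezed open by the gripper, its jaws still short of the panel's edge (value of joint each of lever_left, lever_right above 0.19 rad and height (world z) of clamp_pivot above 0.03 m and contact force between the fingers and clamp above 2 N and (distance between tip_left and mark above 0.05 m or x of tip_left in the frame of jig below 0 m)), for 0.2 s.
At the end, for the whole second after the job is handed in: Gripper holds the clamp squeezed open (levers over 0.19 rad), level within 0.3 rad, under 20 mm/s; both jaw tips at least 12 mm past the edge, one each side of the panel, within 20 mm of the band's middle in height, pivot in front of the edge; clamp touches neither panel nor jig (value of joint each of lever_left, lever_right above 0.19 rad and x of each of tip_left, tip_right in the frame of jig above 0.012 m and y of tip_left in the frame of jig above 0.0045 m and y of tip_right in the frame of jig below -0.0045 m and x of clamp_pivot in the frame of jig below 0 m and z of tip_left in the frame of mark between -0.02 and 0.02 m and z of tip_right in the frame of mark between -0.02 and 0.02 m and angle between clamp_pivot's own z axis and vertical below 0.3 rad and contact force between clamp and jig below 0.2 N and contact force between the fingers and clamp above 2 N and linear speed of clamp below 0.02 m/s); the arm keeps its last pose, push and grip.
It fails at once if the panel or jig is knocked (over 10 N) (contact force between any of clamp, the arm, the fingers and jig above 10 N).
It fails at once if a loose bystander is shifted more than 30 mm (distance of any of tape_masking, block_b, tape_measure, screw_jar from where it was at the start of the episode above 0.03 m).
It also fails if it takes over 35 s, if anything falls off the work surface, if the arm or the gripper's body presses on something with over 40 N, if the wrist force passes 120 N, or if a joint passes its speed limit or range.

## Working session

There is one attempt and no reset: what is moved stays moved. The work goes in short steps, Python scripts to look and compute and a tool call to move; the robot and the scene stay as the last step left them, time stands still between calls to the robot, and variables do not carry over. Pictures are saved under pics/ and viewed, at most 10 in all, crops included, and the job is handed in when it is done.

Besides the shell and the picture viewer there is one more tool, called after ">>>" as a command line: name --argument value ..., lists and objects as JSON in quotes. arm_command: Moves the arm, as the interface text tells. Its arguments: {"type":"object","properties":{"dr":{"type":"array"},"delta_pos":{"type":"array"},"hand":{"type":"array"},"force":{"type":"number"}},"required":["dr","delta_pos","hand"]}

```bash
mkdir -p pics; ls; python3 - <<'E'
from cell import *
import cv2,numpy as np
o=observe();print({k:np.round(v,3) for k,v in o.items()}); print(grip_point_offset)
a=grab_frame("scene");cv2.imwrite("pics/scene.png",a[...,::-1])
b=grab_frame("top");cv2.imwrite("pics/top.png",b[...,::-1])
for c in("scene","top","wrist"):print(c,calibration(c))
for n in("clamp","jig"):
  for c in("scene","top"):
    for d in silhouettes(n,c):print(n,c,round(d["p"],2),d["box"])
E
```

```text
pics
{'clock': np.float64(0.0), 'qpos': array([ 1.118,  0.494,  1.346,  0.   ,  1.303, -0.095]), 'qd': array([ 0.001,  0.001,  0.   ,  0.001, -0.001, -0.   ]), 'effort': array([ 4.0000e-03, -8.7884e+01, -3.8186e+01,  7.1000e-02,  5.3000e-02,
       -0.0000e+00]), 'tcp_pos': array([0.219, 0.585, 0.292]), 'eef_rot': array([-5.590e-01, -3.091e+00,  2.000e-03]), 'force': array([ 0.321, -0.271, -0.2  ]), 'torque': array([-0.04 ,  0.012, -0.033]), 'grasp_force': np.float64(0.0), 'width': np.float64(0.091)}
0.0595
scene {'K': array([[463.35611391,   0.        , 280.61967145],
       [  0.        , 463.35611391, 210.37123996],
       [  0.        ,   0.        ,   1.        ]]), 'k1': -0.05744286204183777, 'R': array([[-0.80154794,  0.59776698,  0.0139835 ],
       [ 0.46881705,  0.64281014, -0.60580995],
       [-0.37112192, -0.47903001, -0.7954865 ]]), 't': array([ 0.37848214, -0.19567443,  1.5550786 ])}
top {'K': array([[522.3333892 ,   0.        , 278.62962231],
       [  0.        , 522.3333892 , 206.96652258],
       [  0.        ,   0.        ,   1.        ]]), 'k1': -0.04984927851180
[... 358 characters left out ...]
1.        ]]), 'k1': 0.028692657655910395, 'tool_from_camera': array([[ 2.66671406e-04, -9.70317880e-01, -2.41832877e-01,
         6.62507390e-02],
       [ 9.99999743e-01,  4.19532760e-04, -5.80602614e-04,
        -1.19981097e-03],
       [ 6.64825912e-04, -2.41832660e-01,  9.70317743e-01,
        -9.23554751e-02],
       [ 0.00000000e+00,  0.00000000e+00,  0.00000000e+00,
         1.00000000e+00]])}
clamp scene 0.75 [272.3, 263.2, 49.3, 25.3]
clamp scene 0.63 [268.3, 252.8, 56.0, 33.5]
clamp top 0.94 [220.4, 165.2, 19.0, 52.2]
jig scene 0.94 [257.4, 101.5, 46.8, 59.3]
jig scene 0.57 [204.4, 175.8, 37.6, 61.4]
jig scene 0.43 [352.7, 246.2, 36.2, 37.1]
jig top 0.83 [311.8, 130.8, 37.3, 60.0]
```

View pics/scene.png

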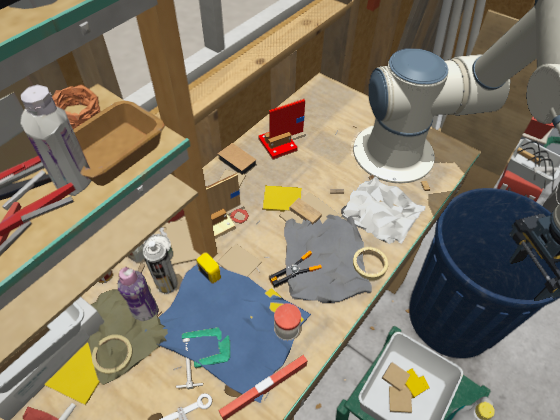

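View pics/top.png

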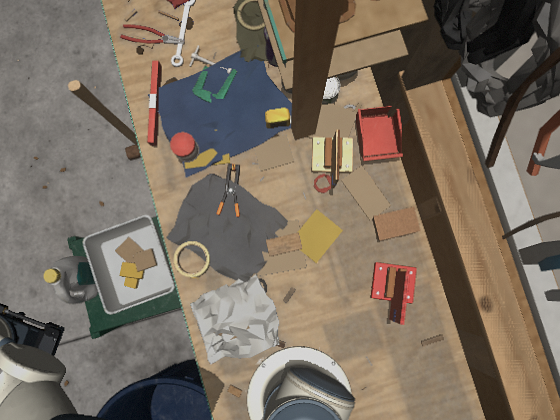

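The scene view shows the black/orange clamp at (297,270). The wooden jig is partly behind the shelf post at (222,190), with its blue band near (235,193), and the red look-alike jig is at (285,135). In the top view the clamp is at (230,190) with its jaws pointing up (+x), the wooden jig at (332,155) has its free edge near (332,193), and the red jig is at (395,285).

Possible mix-ups, in top-view pixels:
- **Clamp:** the green C-clamp (215,83) and red pliers (150,38). I choose the black/orange one at (230,190).
- **Jig:** the red one (395,285) and the red tray (380,135). I choose the wooden one at (332,155).

```bash
cat > h.py <<'E'
import numpy as np,cv2
from scipy.spatial.transform import Rotation as Rn
from cell import *
def cam(name,o=None):
    c=calibration(name);K=c["K"]
    if name=="wrist":
        T=c["tool_from_camera"];Rw=Rn.from_rotvec(o["eef_rot"]).as_matrix()
        Rc=Rw@T[:3,:3];C=np.array(o["tcp_pos"])+Rw@T[:3,3]
        return K,c["k1"],Rc.T,-Rc.T@C
    return K,c["k1"],c["R"],c["t"]
def ray(cm,uv):
    K,k,R,t=cm
    p=cv2.undistortPoints(np.array([[uv]],float),K,np.array([k,0,0,0,0.]))[0,0]
    d=R.T@np.array([p[0],p[1],1]);return -R.T@t,d/np.linalg.norm(d)
def plane(cm,uv,z):
    C,d=ray(cm,uv);return C+d*(z-C[2])/d[2]
def tri(rays):
    A=np.zeros((3,3));b=np.zeros(3)
    for C,d in rays:
        P=np.eye(3)-np.outer(d,d);A+=P;b+=P@C
    X=np.linalg.solve(A,b)
    return X,[np.linalg.norm((np.eye(3)-np.outer(d,d))@(X-C)) for C,d in rays]
def proj(cm,X):
    K,k,R,t=cm;return cv2.projectPoints(np.array([X],float),cv2.Rodrigues(R)[0],t,K,np.array([k,0,0,0,0.]))[0].ravel()
E
python3 - <<'E'
from h import *
t=cam("top");s=cam("scene")
for n,uv,z in[("grip",(230,208),.012),("pivot",(230.5,189),.012),("jaw",(230,166),.012),("edge top",(332,193),.16),("tape",(191,260),.025),("jar",(183,145),.084)]:print(n,plane(t,uv,z).round(3))
print(tri([ray(t,(230.5,189)),ray(s,(293,271))]))
a=cv2.imread("pics/top.png")[110:230,200:360];b=cv2.imread("pics/scene.png")[160:290,190:340]
f=lambda x:cv2.resize(x,(390,520*0+330),interpolation=cv2.INTER_CUBIC)
cv2.imwrite("pics/crop1.png",np.hstack([f(a),f(b)]))
E
```

```text
grip [0.504 0.17  0.012]
pivot [0.555 0.168 0.012]
jaw [0.618 0.169 0.012]
edge top [ 0.515 -0.09   0.16 ]
tape [0.367 0.274 0.025]
jar [0.663 0.283 0.084]
(array([0.55534234, 0.16799706, 0.01290265]), [np.float64(0.00030229998689915345), np.float64(0.00030229998689927374)])
```

View pics/crop1.png

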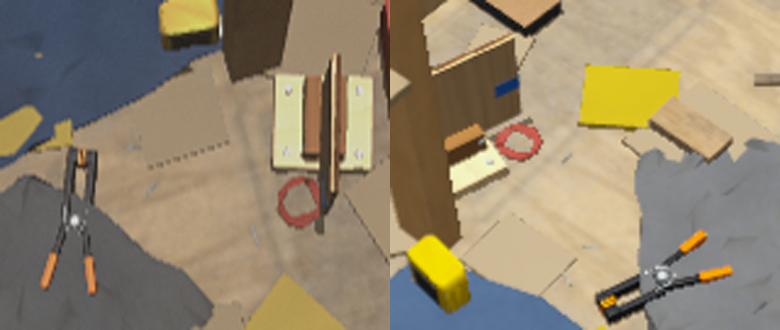

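```bash
python3 - <<'E'
from h import *
t=cam("top");s=cam("scene")
f=lambda u,v:(200+u/390*160,110+v/330*120)
g=lambda u,v:(190+(u-390)/390*150,160+v/330*130)
for n,a,b in[("near top",(336,190),(518,37)),("near bot",(321,232),(520,114)),("far top",(336,54),(434,73)),("pivot",(75,219),(662,274)),("jaw",(82,152),(606,303)),("hl",(45,290),(703,236)),("hr",(92,290),(730,270))]:
    X,r=tri([ray(t,f(*a)),ray(s,g(*b))]);print(n,X.round(3),np.round(r,4))
o=observe();R=Rn.from_rotvec(o["eef_rot"]).as_matrix()
print(R.round(3)); print("d tool cm",(R.T@(np.array([.47,.175,.28])-o["tcp_pos"])*100).round(2))
E
```

```text
near top [ 0.546 -0.103  0.155] [0.0045 0.0045]
near bot [ 0.538 -0.108  0.005] [0.0057 0.0057]
far top [ 0.657 -0.101  0.177] [0.0118 0.0118]
pivot [0.551 0.167 0.024] [0.0009 0.0009]
jaw [0.618 0.159 0.02 ] [0.0012 0.0012]
hl [0.491 0.184 0.061] [0.0165 0.0165]
hr [ 0.476  0.168 -0.036] [0.0184 0.0184]
[[-0.937  0.35  -0.   ]
 [ 0.35   0.937 -0.   ]
 [ 0.    -0.    -1.   ]]
d tool cm [-37.89 -29.64   1.21]
```

>>> arm_command --dr '[[0,0,0],[0,0,0],[0,0,0],[0,0,0],[0,0,0],[0,0,0],[0,0,0],[0,0,0],[0,0,0],[0,0,0]]' --delta_pos '[[-3.1,-2.5,0],[-3.1,-2.5,0],[-3.1,-2.5,0],[-3.1,-2.5,0],[-3.1,-2.5,0],[-3.1,-2.5,0],[-3.1,-2.5,0],[-3.1,-2.5,0],[-3.1,-2.5,0],[-3.1,-2.5,0]]' --hand '[1,1,1,1,1,1,1,1,1,1]' --force 30

```text
clock: 1.13
tcp_pos: [0.4223, 0.2409, 0.2924]
eef_rot: [0.559, 3.091, 0.0]
force: [0.5, 0.4, -0.2]
width: 0.0916
grasp_force: 0.0
```

>>> arm_command --dr '[[0,0,0],[0,0,0],[0,0,-6.5],[0,0,-6.5],[0,0,0],[0,0,0],[0,0,0],[0,0,0],[0,0,0],[0,0,0]]' --delta_pos '[[-3.1,-2.5,0.6],[-3.1,-2.5,0.6],[0,0,0],[0,0,0],[0,0,0],[0,0,0],[0,0,0],[0,0,0],[0,0,0],[0,0,0]]' --hand '[1,1,1,1,1,1,1,1,1,1]'

```text
clock: 1.97
tcp_pos: [0.4621, 0.1744, 0.2803]
eef_rot: [0.206, 3.135, 0.0]
force: [0.0, 0.7, 0.2]
width: 0.0914
grasp_force: 0.0
```

```bash
python3 - <<'E'
from h import *
o=observe();a=grab_frame("wrist");cv2.imwrite("pics/w1.png",a[...,::-1])
print(o["clock"],o["tcp_pos"].round(4),o["eef_rot"].round(4))
w=cam("wrist",o)
for d in silhouettes("clamp","wrist"):
    m=d["pixels"];print(d["p"],d["box"],np.argwhere(m).mean(0)[::-1])
for X in[(.555,.167,.012),(.542,-.105,.16)]:print(proj(w,X))
E
```

```text
1.9667 [0.4621 0.1744 0.2803] [0.2063 3.1347 0.    ]
0.89 [261.0, 205.1, 56.1, 118.2] [290.15952504 262.46050594]
[291.42633691 264.8992552 ]
[-93.24566457 384.12824184]
```

View pics/w1.png

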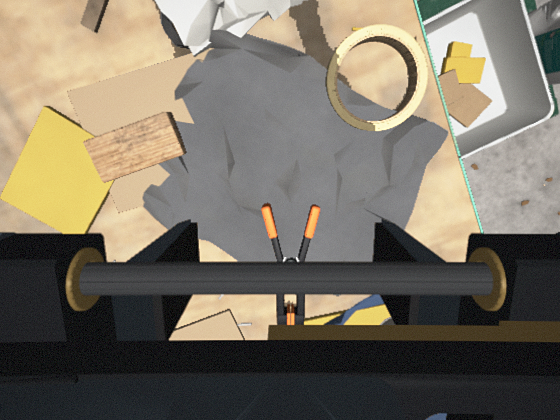

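The wrist view shows the clamp with its handles at (265–280,205–238) and (305–318,205–238), pivot near (291,262) and jaws pointing down the image. The fingers straddle it.

```bash
python3 - <<'E'
from h import *
o=observe();w=cam("wrist",o);t=cam("top");s=cam("scene")
a=cv2.imread("pics/w1.png");hsv=cv2.cvtColor(a,cv2.COLOR_BGR2HSV)
m=cv2.inRange(hsv,(5,170,120),(18,255,255))[195:245,250:335]
n,l,st,c=cv2.connectedComponentsWithStats(m)
P=[]
for i in range(1,n):
    if st[i,4]>60:
        u=c[i]+[250,195];X=plane(w,u,.018);P.append(X);print("handle",u.round(1),st[i],X.round(4))
ends=[plane(w,u,.02) for u in((266,205.5),(316,205.5))];print("ends",np.round(ends,4),np.mean(ends,0).round(4))
piv=plane(w,(291,262),.024);print("piv",piv.round(4))
print("tri pivot",tri([ray(w,(291,262)),ray(t,(230.8,189.6)),ray(s,(294.6,267.9))]))
M=np.mean(P,0);d=piv-M;print("mid",M.round(4),"heading deg",np.degrees(np.arctan2(d[1],d[0])),np.linalg.norm(d[:2]))
h=np.arctan2(d[1],d[0]);print("grip est",(piv[:2]-.055*np.array([np.cos(h),np.sin(h)])).round(4))
E
```

```text
handle [269.5 217.4] [12 11 15 31 80] [0.4951 0.1508 0.018 ]
handle [311.2 217.2] [55 11 15 31 79] [0.5007 0.1951 0.018 ]
ends [[0.4812 0.1492 0.02  ]
 [0.488  0.2015 0.02  ]] [0.4846 0.1753 0.02  ]
piv [0.5463 0.1674 0.024 ]
tri pivot (array([0.54985473, 0.16668673, 0.02066897]), [np.float64(0.0019696561567113476), np.float64(0.002350025647360866), np.float64(0.0008278045842890848)])
mid [0.4979 0.1729 0.018 ] heading deg -6.553848955495008 0.04876775446303544
grip est [0.4917 0.1736]
```

>>> arm_command --dr '[[0,0,0],[0,0,0],[0,0,0],[0,0,0],[0,0,0],[0,0,0],[0,0,0],[0,0,0],[0,0,0],[0,0,0]]' --delta_pos '[[-1.7,0.1,2.2],[-1.8,0.2,2.2],[0,0,2.2],[0,0,2.2],[0,0,2.2],[0,0,2.2],[0,0,0],[0,0,0],[0,0,0],[0,0,0]]' --hand '[1,1,1,1,1,1,1,1,1,1]'

```text
clock: 2.9
tcp_pos: [0.498, 0.1727, 0.1496]
eef_rot: [0.205, 3.133, 0.001]
force: [-0.3, -0.6, 0.3]
width: 0.0913
grasp_force: 0.0
```

```bash
python3 - <<'E'
from h import *
o=observe();a=grab_frame("wrist");cv2.imwrite("pics/w2.png",a[...,::-1])
print(o["clock"],o["tcp_pos"].round(4),o["eef_rot"].round(4))
w=cam("wrist",o);hsv=cv2.cvtColor(a,cv2.COLOR_RGB2HSV)
m=cv2.inRange(hsv,(5,170,120),(18,255,255));n,l,st,c=cv2.connectedComponentsWithStats(m)
for i in range(1,n):
    if st[i,4]>60: print(c[i].round(1),st[i],plane(w,c[i],.02).round(4))
E
```

```text
2.9 [0.498  0.1727 0.1496] [2.0540e-01 3.1329e+00 9.0000e-04]
[254.5 226. ] [243 201  24  51 668] [0.4988 0.1499 0.02  ]
[322.5 225.8] [311 201  24  51 669] [0.5046 0.1954 0.02  ]
```

View pics/w2.png

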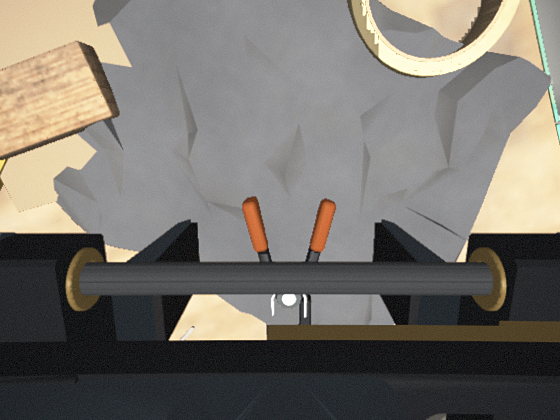

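The handles sit symmetrically between the fingers, with ends at v≈198 and the pivot at (289,298).

```bash
python3 - <<'E'
from h import *
o=observe();w=cam("wrist",o)
e=(plane(w,(250,198),.02)+plane(w,(328,198),.02))/2;p=plane(w,(289,298),.024);d=(p-e)[:2];L=np.linalg.norm(d)
print(e,p,L,np.degrees(np.arctan2(d[1],d[0])),"grip",e[:2]+d/L*.016,p[:2]-d/L*.055)
R=Rn.from_rotvec(o["eef_rot"]).as_matrix();print(np.degrees(np.arctan2(-R[1,0],-R[0,0])))
E
```

```text
[0.4825454  0.17545555 0.02      ] [0.55256781 0.16638633 0.024     ] 0.07060728848352534 -7.379803156367306 grip [0.49841286 0.17340042] [0.4980234  0.17345086]
-7.499430669980864
```

>>> arm_command --dr '[[0,0,0],[0,0,0],[0,0,0],[0,0,0],[0,0,0],[0,0,0],[0,0,0],[0,0,0],[0,0,0],[0,0,0]]' --delta_pos '[[0,0.1,1.5],[0,0,1.5],[0,0,1.5],[0,0,1.2],[0,0,0.9],[0,0,0],[0,0,0],[0,0,0],[0,0,0],[0,0,0]]' --hand '[1,1,1,1,1,1,1,0.7,0.6,0.5]' --force 30

```text
clock: 3.78
tcp_pos: [0.4978, 0.1736, 0.0829]
eef_rot: [0.205, 3.134, 0.0]
force: [0.6, 0.4, -0.5]
width: 0.0743
grasp_force: 0.0
```

>>> arm_command --dr '[[0,0,0],[0,0,0],[0,0,0],[0,0,0],[0,0,0],[0,0,0],[0,0,0],[0,0,0],[0,0,0],[0,0,0]]' --delta_pos '[[0,0,0],[0,0,0],[0,0,0],[0,0,0],[0,0,0],[0,0,0],[0,0,0],[0,0,0],[0,0,0],[0,0,0]]' --hand '[0.4,0.3,0.2,0.1,0,0,0,0,0,0]'

```text
clock: 4.62
tcp_pos: [0.4976, 0.1737, 0.0826]
eef_rot: [0.205, 3.134, 0.001]
force: [-0.6, 2.7, 7.5]
width: 0.029
grasp_force: 29.8
```

>>> arm_command --dr '[[0,0,0],[0,0,0],[0,0,0],[0,0,0],[0,0,0],[0,0,0],[0,0,0],[0,0,0],[0,0,0],[0,0,0]]' --delta_pos '[[0,0,-0.5],[0,0,-1],[0,0,-1.5],[0,0,-1.5],[0,0,-1.5],[0,0,-1.3],[0,0,0],[0,0,0],[0,0,0],[0,0,0]]' --hand '[0,0,0,0,0,0,0,0,0,0]'

```text
clock: 5.45
tcp_pos: [0.4971, 0.1734, 0.1545]
eef_rot: [-0.205, -3.134, 0.001]
force: [0.1, -0.4, -1.4]
width: 0.0284
grasp_force: 29.8
```

```bash
python3 - <<'E'
from h import *
o=observe();a=grab_frame("wrist");b=grab_frame("scene");t=grab_frame("top")
for n,i in(("w3",a),("s3",b),("t3",t)):cv2.imwrite(f"pics/{n}.png",i[...,::-1])
print(o["clock"],o["tcp_pos"].round(4),o["width"],o["grasp_force"],o["force"])
f=lambda x:cv2.resize(x,(260,300),interpolation=cv2.INTER_CUBIC)
cv2.imwrite("pics/m3.png",np.hstack([cv2.resize(a[170:340,190:390],(260,300)),f(b[220:320,230:330]),f(t[130:260,190:290])])[...,::-1])
E
```

```text
5.45 [0.4971 0.1734 0.1545] 0.028438753649229535 29.79142338037491 [ 0.12381469 -0.38586801 -1.35322975]
```

View pics/m3.png

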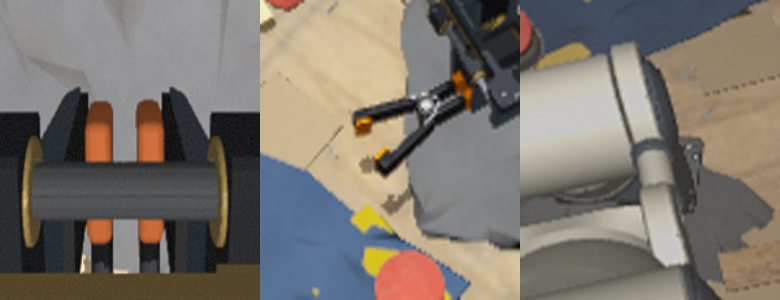

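The clamp is held with its handles parallel against the stop, and the scene panel of the picture shows the jaws wide open. Next I measure the panel from the unobstructed first pictures.

```bash
python3 - <<'E'
import cv2,numpy as np
a=cv2.imread("pics/top.png")[120:200,300:365];b=cv2.imread("pics/scene.png")[165:240,195:255]
f=lambda x:cv2.resize(x,None,fx=6,fy=6,interpolation=cv2.INTER_CUBIC)
A=f(a);B=f(b);H=max(len(A),len(B));p=lambda x:cv2.copyMakeBorder(x,0,H-len(x),0,0,0)
cv2.imwrite("pics/z.png",np.hstack([p(A),p(B)]));print(A.shape,B.shape)
E
```

```text
(480, 390, 3) (450, 360, 3)
```

View pics/z.png

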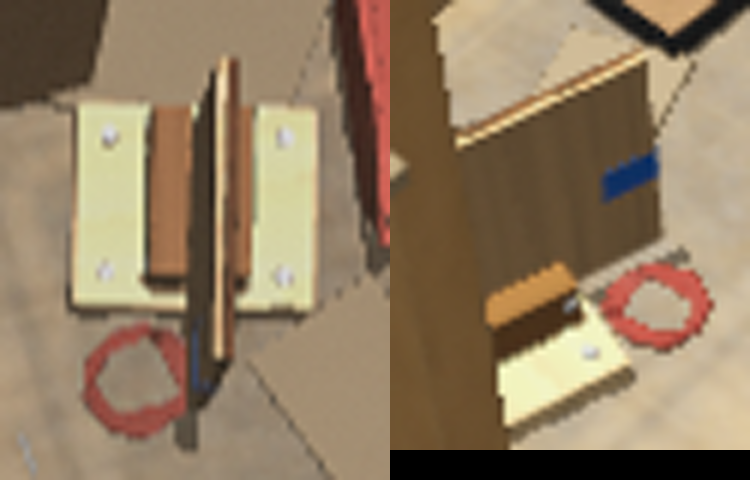

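The zoom shows the panel's near top corners in the top crop at (213,358) and (233,360), its far top corners at (222,57) and (238,60), and its near bottom corner at (190,408). In the scene crop the near top corner is at (258,52), the near bottom at (272,235) and the band's edge middle at (268,165).

```bash
python3 - <<'E'
from h import *
from scipy.optimize import least_squares
t=cam("top");s=cam("scene")
T=lambda u,v:np.array([300+(u+.5)/6-.5,120+(v+.5)/6-.5]);S=lambda u,v:np.array([195+(u+.5)/6-.5,165+(v+.5)/6-.5])
D=[(t,T(213,358),(0,.0045,.16)),(t,T(233,360),(0,-.0045,.16)),(t,T(219,57),(.125,.0045,.16)),(t,T(238,60),(.125,-.0045,.16)),(t,T(190,408),(0,.0045,.025)),
(s,S(258,53),(0,.0045,.16)),(s,S(272,235),(0,.0045,.025)),(s,S(268,165),(0,.0045,.085))]
def f(p):
    c,n=np.cos(p[2]),np.sin(p[2])
    return np.concatenate([proj(k,(p[0]+c*X[0]-n*X[1],p[1]+n*X[0]+c*X[1],X[2]+p[3]))-uv for k,uv,X in D])
for fixed in(0,1):
    r=least_squares((lambda q:f([*q,0])) if fixed else f,[.54,-.1,0]+([] if fixed else [0]),loss="soft_l1");print(r.x.round(4),f([*r.x,0][:4]).round(1).tolist())
print("tri top",tri([ray(t,D[0][1]),ray(s,D[5][1])]));print("tri bot",tri([ray(t,D[4][1]),ray(s,D[6][1])]))
E
```

```text
[ 5.476e-01 -1.042e-01 -5.020e-02  4.000e-04] [0.3, 0.1, 0.7, -0.1, -0.2, -0.2, 0.3, -0.6, -0.7, 0.6, 0.1, 0.5, 0.5, 0.5, -0.0, -0.7]
[ 0.5476 -0.1043 -0.0497] [0.3, 0.2, 0.7, -0.1, -0.2, -0.2, 0.3, -0.6, -0.7, 0.6, 0.1, 0.6, 0.4, 0.5, -0.0, -0.7]
tri top (array([ 0.54793826, -0.09909889,  0.16303827]), [np.float64(0.0003435126595831898), np.float64(0.00034351265958309493)])
tri bot (array([ 0.54883634, -0.10121357,  0.02700381]), [np.float64(0.00042890831834076025), np.float64(0.00042890831834053116)])
```

>>> arm_command --dr '[[0,0,0],[0,0,0],[0,0,0],[0,0,0],[0,0,0],[0,0,0],[0,0,0],[0,0,0],[0,0,0],[0,0,0]]' --delta_pos '[[1.5,-0.3,0],[2.5,-0.3,0],[3,-0.3,0],[3,-0.3,0],[1.5,-1,0],[0,-2.3,0],[-0.4,-2.5,0],[-0.4,-2.5,0],[-0.4,-2.5,0],[-0.4,-2.5,0]]' --hand '[0,0,0,0,0,0,0,0,0,0]'

```text
clock: 6.43
tcp_pos: [0.3802, 0.0416, 0.1551]
eef_rot: [-0.205, -3.135, 0.0]
force: [1.2, 0.1, -1.0]
width: 0.0286
grasp_force: 29.8
```

>>> arm_command --dr '[[0,0,0],[0,0,0],[0,0,0],[0,0,0],[0,0,0],[0,0,-2.3],[0,0,-2.3],[0,0,0],[0,0,0],[0,0,0]]' --delta_pos '[[-0.4,-2.5,0],[-0.4,-2.5,0],[-0.4,-2.5,0],[-0.4,-2.5,0],[-0.3,-1.8,0],[0,0,0],[0,0,0],[0,0,0],[0,0,0],[0,0,0]]' --hand '[0,0,0,0,0,0,0,0,0,0]'

```text
clock: 7.27
tcp_pos: [0.3838, -0.0766, 0.1551]
eef_rot: [-0.081, -3.14, -0.0]
force: [1.0, 0.0, -1.4]
width: 0.0288
grasp_force: 29.9
```

```bash
python3 - <<'E'
from h import *
o=observe();b=grab_frame("scene");t=grab_frame("top")
R=Rn.from_rotvec(o["eef_rot"]).as_matrix()
print(o["clock"],o["tcp_pos"].round(4),np.degrees(np.arctan2(-R[1,0],-R[0,0])),o["width"],o["grasp_force"],o["force"])
print("cm",(R.T@(np.array([.4557,-.0997,.156])-o["tcp_pos"])*100).round(2))
f=lambda x:cv2.resize(x,(390,450),interpolation=cv2.INTER_CUBIC)
cv2.imwrite("pics/m4.png",np.hstack([f(b[130:250,200:304]),f(t[110:260,260:390])])[...,::-1])
E
```

```text
7.2667 [ 0.3838 -0.0766  0.1551] -2.9585695196910793 0.028815349250295944 29.86637145280838 [ 1.02693315  0.02119158 -1.37906431]
cm [-7.3  -1.94 -0.09]
```

View pics/m4.png

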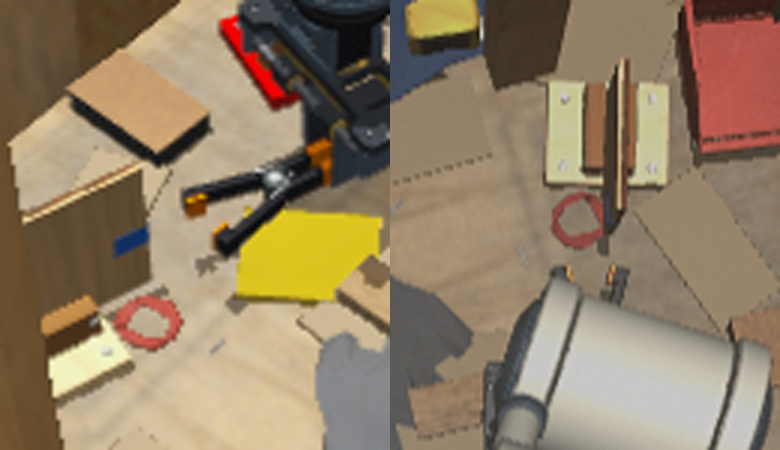

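The clamp faces the panel edge with its jaws gaping. The pads show at scene crop (196,203) and (222,235), and at top crop (567,272) and (613,273).

```bash
python3 - <<'E'
from h import *
t=cam("top");s=cam("scene");o=observe()
f=lambda u,v:(260+(u-390)/3,110+v/3);g=lambda u,v:(200+u*104/390,130+v*120/450)
L=tri([ray(t,f(567,272)),ray(s,g(222,235))]);Q=tri([ray(t,f(613,273)),ray(s,g(196,203))]);print(L,Q)
a=-.0516
for p in(L[0],Q[0]):
  d=p-o["tcp_pos"];print("clamp frame",(d[0]*np.cos(a)+d[1]*np.sin(a)).round(4),(-d[0]*np.sin(a)+d[1]*np.cos(a)).round(4),p[2].round(4))
E
```

```text
(array([ 0.50581515, -0.06247218,  0.08648719]), [np.float64(0.0016907976250348528), np.float64(0.00169079762503497)]) (array([ 0.5036871 , -0.10112092,  0.08620235]), [np.float64(0.0020045046499301685), np.float64(0.00200450464993023)])
clamp frame 0.1211 0.0203 0.0865
clamp frame 0.121 -0.0184 0.0862
```

>>> arm_command --dr '[[0,0,0],[0,0,0],[0,0,0],[0,0,0],[0,0,0],[0,0,0],[0,0,0],[0,0,0],[0,0,0],[0,0,0]]' --delta_pos '[[0,-0.5,0],[0,-0.7,0],[0,-0.7,0],[0,0,0],[0,0,0],[0,0,0],[0,0,0],[0,0,0],[0,0,0],[0,0,0]]' --hand '[0,0,0,0,0,0,0,0,0,0]'

```text
clock: 8.2
tcp_pos: [0.3829, -0.0956, 0.1552]
eef_rot: [-0.079, -3.141, -0.0]
force: [0.5, 0.1, -2.0]
width: 0.0289
grasp_force: 29.9
```

>>> arm_command --dr '[[0,0,0],[0,0,0],[0,0,0],[0,0,0],[0,0,0],[0,0,0],[0,0,0],[0,0,0],[0,0,0],[0,0,0]]' --delta_pos '[[-0.5,-0.1,0],[-0.9,0,0],[-1,0,0],[-1,0,0],[-1,0,0],[-1,0,0],[-0.9,0,0],[-0.6,0,0],[-0.4,0,0],[0,0,0]]' --hand '[0,0,0,0,0,0,0,0,0,0]'

```text
clock: 9.03
tcp_pos: [0.4565, -0.1005, 0.1552]
eef_rot: [0.079, 3.14, -0.0]
force: [-0.6, 0.9, -1.4]
width: 0.0286
grasp_force: 29.9
```

```bash
python3 - <<'E'
from h import *
o=observe();b=grab_frame("scene");t=grab_frame("top")
print(o["clock"],o["tcp_pos"].round(4),o["eef_rot"].round(3),o["width"],o["force"])
f=lambda x:cv2.resize(x,(390,450),interpolation=cv2.INTER_CUBIC)
cv2.imwrite("pics/m5.png",np.hstack([f(b[150:222,200:262]),f(t[130:210,300:369])])[...,::-1])
E
```

```text
9.0333 [ 0.4565 -0.1005  0.1552] [ 0.079  3.14  -0.   ] 0.0286187912271596 [-0.6269779   0.94590672 -1.40752488]
```

View pics/m5.png

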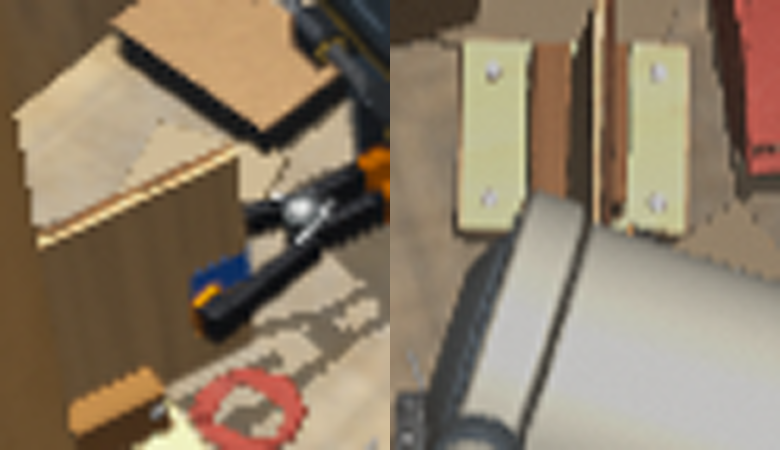

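The left jaw passes in front of the panel's left face at band height and the right jaw goes behind the panel. The pivot is in front of the edge, and the wrist force has not changed, so nothing is touching.

>>> arm_command --dr '[[0,0,0],[0,0,0],[0,0,0],[0,0,0],[0,0,0],[0,0,0],[0,0,0],[0,0,0],[0,0,0],[0,0,0]]' --delta_pos '[[0,0,0],[0,0,0],[0,0,0],[0,0,0],[0,0,0],[0,0,0],[0,0,0],[0,0,0],[0,0,0],[0,0,0]]' --hand '[0,0,0,0,0,0,0,0,0,0]'

```text
clock: 9.97
tcp_pos: [0.4557, -0.1004, 0.1552]
eef_rot: [0.079, 3.141, -0.0]
force: [-0.1, -0.0, -1.4]
width: 0.0287
grasp_force: 29.9
```

```bash
python3 -c "
from cell import *
print(sign_off())"
```

```text
the job is handed in; nothing more can be done
None
```

I handed the job in at about 10 s with the clamp held squeezed open and level around the panel's free edge at the blue band, one jaw each side and no contact showing; the hand-in gave no verdict.

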